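Fit the safety-clutch tapping adapter on the tap

TASK

Fit the orange-banded tapping adapter onto the big tap that stands shank-up in the vise: slide it down over the shank, turn it under light pressure until the square inside it, which sits at an unknown angle, drops onto the tap's square, and bring it fully home without forcing it. Let go of it and leave the other things on the table where they are.

Things in the scene. Friction and masses are not known exactly. Their poses are not given: they have to be found in the camera images.
- adapter: The adapter to fit, loose, standing upright mouth down on the table, 84 mm tall, 0.4 to 0.6 kg. Origin: centre of its underside (the mouth), z up along its axis. Dark steel body 48 mm in diameter from z = 0 to 44 mm with a broad orange band and an orange ring on its top ledge; above it the stem. It slides freely on the tap; there is no catch or lock to work.
- adapter_stem (a point): Point on the adapter's axis 66 mm above its underside, on its bright steel round stem, 31 mm in diameter from z = 44 to 84 mm: the place to grip (below it the 48 mm body makes a ledge). Axes as adapter.
- adapter_bush (a point): Point on the adapter's axis 22 mm above its underside, at the entry of the hidden drive bush. Below it a round bore 21.4 mm wide, with a mouth countersunk to 27.4 mm over the lowest 3 mm; above it the bush's square socket, 16.5 mm wide, 20 mm deep. Axes as adapter.
- adapter_seat (a point): Point on the adapter's axis 42 mm above its underside, at the closed end of the square socket; fully home it meets tap_top. The bush sits in the body by a stiff overload clutch (slips only above 1.5 N m), at ANY angle: the body's yaw tells nothing of it and it cannot be seen. The square repeats every 90 degrees, so a sweep of 45 degrees each side of any angle finds it.
- tap: Large steel machine tap 130 mm long, held fast (cannot turn or tip), point down, in the vise jaws. Origin: centre of its tip, z up. Thread 25.4 mm in diameter to z = 62 mm, then a round shank 20.4 mm in diameter with a green ring, and at its top a square 15.2 mm across flats (20.4 mm across its slightly cut corners), z = 109.4 to 130 mm, sides parallel to the tap's x and y.
- tap_top (a point): Centre of the flat top of the tap's square, 130 mm above the tap's origin and 167 mm above the table. Axes as tap. With the adapter resting on the square but not engaged, the adapter's underside is 22 mm below this point; fully home it is 42 mm below.
- vise: Grey swivel-base machine vise, fixed to the table, that holds the tap; jaws 90 mm wide, 72 mm high. Origin on the table directly under the tap; x runs along the vise bed (225 mm long), the screw and its crossbar on the -x side reach 148 mm from the origin.
- blue_adapter: Bystander: a similar adapter with a blue band, for a smaller tap (it does not fit), 48 mm in diameter, 84 mm tall, loose. Origin: centre of its underside. Leave it alone.
- coupling_nut: Bystander: dark steel hexagon coupling nut standing upright, 46 mm across flats, 70 mm tall, loose. Origin: centre of its underside. Leave it alone.
- paste_tin: Bystander: closed green tin of cutting paste with a bright lid, 69 mm in diameter, 48 mm tall, loose. Origin: centre of its underside. Leave it alone.
Not all that is in view belongs to the job. Leave any red, turquoise or yellow look-alike of the adapter alone.

How it is judged:
At the end, for the whole second after the job is handed in: The orange-banded adapter sits upright (within 3.5 degrees) and still on the tap, fully home: the closed end of its square socket rests on the top of the tap's square, within 2 mm in height and 2 mm sideways (z of adapter_seat in the frame of tap_top between -0.002 and 0.002 m and horizontal distance between adapter_seat and tap_top below 0.002 m and angle between adapter's own z axis and vertical below 0.06 rad and linear speed of adapter below 0.01 m/s); the robot touches nothing.
It fails at once if the adapter is forced against the tap with more than 150 N between them, summed over their contacts (contact force between adapter and tap above 150 N).
It fails at once if the blue adapter, the coupling nut or the paste tin is shifted by more than 20 mm (distance of any of blue_adapter, coupling_nut, paste_tin from where it was at the start of the episode above 0.02 m).
It also fails if it takes over 72 s, if anything falls off the work surface, if the arm or the gripper's body presses on something with over 40 N, if the wrist force passes 120 N, or if a joint passes its speed limit or range.

ROBOT

A 7-joint arm with a two-finger parallel gripper is mounted at the origin on the work surface. World frame = base frame: x ahead of the robot, y to its left, z up, the work surface at z = 0. Lengths are in m, angles in rad, forces in N, time in s.
With the tool pointing down it reaches from about 0.4 to 0.875 m from the base axis. Payload 19.3 kg.
Tool frame: the origin (TCP) lies midway between the tips of the shut fingers; the grasp point (between the pads) lies bot.tcp_to_grasp behind it (bot.tcp_to_grasp is the distance from the TCP to the grasp point, in m); z points along the fingers, y is the line along which they close (so a half turn about z gives the same grasp; the last joint's range is limited). The gripper opens to 85 mm and grips with 20 to 120 N. Pads are 22 mm wide; open, the fingers measure 114 mm over their backs; the gripper's body (76 mm by 85 mm) begins 54 mm behind the grasp point. The pads swing forward as they close: fully open they stand 13 mm farther back than shut.
Start: joints at [-1.251, 0.521, -0.036, 1.599, 0.021, 1.021, -0.113], TCP at [0.238, 0.578, 0.231] pointing down, gripper open.
Joint ranges: [-2.91, 2.91], [-0.3, 2.13], [-1.5, 1.42], [0.17, 2.43], [-1.26, 4.41], [0.16, 1.93], [-2.52, 2.52]. Speed limits (rad/s): [1.89, 1.89, 2.39, 2.39, 3.01, 3.01, 3.01].

INTERFACE

Orientations are given as [roll, pitch, yaw] about the fixed x, y, z axes, in that order (R = Rz(yaw) Ry(pitch) Rx(roll)).
In Python, from workcell import observe, imaging, bot gives the robot as it stands.
- The arm moves only by the tool send_rows, never from a script. Its argument "plan" is text: rows parted by semicolons, each of 7 numbers parted by spaces: the shift along the tool's x, y, z in m, then the turn, a rotation vector about the tool's x, y, z in degrees, then the finger opening in m, from 0 to 0.0854. In form: dx dy dz rx ry rz claw; .... A call has 1 to 10 rows; each row is the pose to reach, as a shift and turn from the pose commanded when the call began, along the tool's axes at that moment; what a row does not reach only later rows make up. A row lasts 1/12 s, in which the tool goes at most 41.7 mm and 7.16 degrees, less where a joint would pass 70% of its speed; a pose out of reach is approached as far as the arm can. A call with a gripper value outside its range is refused whole. The fingers move at their own pace and stop on an object; "grip_force" is the grip in N (left out, the last holds). Time passes only in rows, so rows that repeat a pose let the fingers close. It gives the time, the measured TCP pose, the force, the opening and the grip force at its end, in the units of the state.
- observe(): the state, without advancing time (a new reading comes with each control period).
- imaging.grab_frame(name): name is "scene" or "top" or "wrist"; returns a dict with "color" (480x640x3 uint8, red, green, blue), "fx", "fy", "cx", "cy" (pixels), "eye" and "orientation" of the camera in the world; the wrist camera has in their place "tool_from_camera" (4x4, takes a point from camera to tool coordinates, whose origin is the TCP and whose axes are the flange's). Camera axes: x right, y down, z forward; pixel columns grow to the right and rows downward; lengths in m; the calibration is good to about 2 mm. A picture is of the moment at which its call begins: read the wrist's pose just before it. There is no depth.
- bot.job_done(): hands the job in; it is judged then, once.
The state is a dict: "clock": time; "qpos": joint angles; "qd": joint speeds; "joint_efforts": joint torques, N m; "position": TCP position; "tool_rot": TCP orientation; "force": force on the tool from outside, world axes, zero at the start; "moment": the same for the moment, N m; "grip_width": finger opening in m; "finger_force": force on a finger pad.
Only numpy, scipy, OpenCV 4.12 (cv2) and the standard library are available. Lean on these libraries where they do the work, as an engineer would, in place of code of your own. Each camera call takes 0.05 s, during which the arm holds its last target. There are 200 camera calls.

## Working session

There is one attempt and no reset: what is moved stays moved. The work goes in short steps, Python scripts to look and compute and a tool call to move; the robot and the scene stay as the last step left them, time stands still between calls to the robot, and variables do not carry over. Pictures are saved under pics/ and viewed, at most 10 in all, crops included, and the job is handed in when it is done.

Besides the shell and the picture viewer there is one more tool, called as name(argument=value, ...) on one line, values as JSON. send_rows: Moves the arm, as the interface text tells. Its arguments: {"type":"object","properties":{"plan":{"type":"string"},"grip_force":{"type":"number"}},"required":["plan"]}

```bash
mkdir -p pics; ls; cat > h.py <<'E'
import numpy as np, cv2
from scipy.spatial.transform import Rotation as R
from workcell import observe, imaging, bot
def rot(o):
    o=np.array(o,float)
    return o if o.shape==(3,3) else (R.from_euler('xyz',o).as_matrix() if o.size==3 else R.from_quat(o).as_matrix())
def cam(name):
    s=observe(); f=imaging.grab_frame(name)
    if name=="wrist":
        T=np.eye(4);T[:3,:3]=rot(s["tool_rot"]);T[:3,3]=s["position"]
        C=T@np.array(f["tool_from_camera"]); f["E"]=C[:3,3]; f["R"]=C[:3,:3]
    else: f["E"]=np.array(f["eye"]); f["R"]=rot(f["orientation"])
    return f
def ray(f,u,v):
    d=f["R"]@np.array([(u-f["cx"])/f["fx"],(v-f["cy"])/f["fy"],1]); return d
def onz(f,u,v,z):
    d=ray(f,u,v); return f["E"]+d*(z-f["E"][2])/d[2]
def proj(f,p):
    c=f["R"].T@(np.array(p)-f["E"]); return c[0]/c[2]*f["fx"]+f["cx"],c[1]/c[2]*f["fy"]+f["cy"]
def save(f,n): cv2.imwrite("pics/"+n,cv2.cvtColor(f["color"],cv2.COLOR_RGB2BGR))
E
python3 - <<'E'
from h import *
import pickle
print(observe(), bot.tcp_to_grasp)
for n in("scene","top"):
    f=cam(n);save(f,n+".png");print(n,f["fx"],f["cx"],f["cy"],f["E"],f["orientation"]);pickle.dump(f,open(n+".pkl","wb"))
E
```

```text
pics
{'clock': 0.0, 'qpos': array([-1.25118636,  0.52200804, -0.0363698 ,  1.59997992,  0.02122678,
        1.02109185, -0.11279337]), 'qd': array([ 3.24226438e-04,  1.11223751e-03,  1.63361606e-03, -2.11202441e-03,
        8.71052691e-04,  6.39325003e-04, -8.95257373e-05]), 'joint_efforts': array([ 1.04663919e-03, -9.27122211e+01,  1.98080577e+00, -3.69934165e+01,
        1.79979176e-02,  8.37958069e-03, -3.90386458e-05]), 'position': array([0.23740234, 0.57780821, 0.23073904]), 'tool_rot': array([-3.14049431e+00,  7.94003313e-05,  2.75182965e+00]), 'force': array([-0.1996765 ,  0.44897802,  0.39324977]), 'moment': array([ 0.02803404, -0.00461563, -0.02669549]), 'finger_force': 0.0, 'grip_width': 0.08520608031843113} 0.0187
scene 433.47551701521354 318.93149324295456 232.1262024800834 [0.99551754 0.48249182 0.70097259] [-2.30703972  0.00855172  2.40009937]
top 455.9383901164572 321.01716478137956 234.41661051578336 [ 0.40460144 -0.0364319   0.80806224] [-2.92752230e+00 -2.44142611e-03 -1.57764546e+00]
```

View pics/top.png

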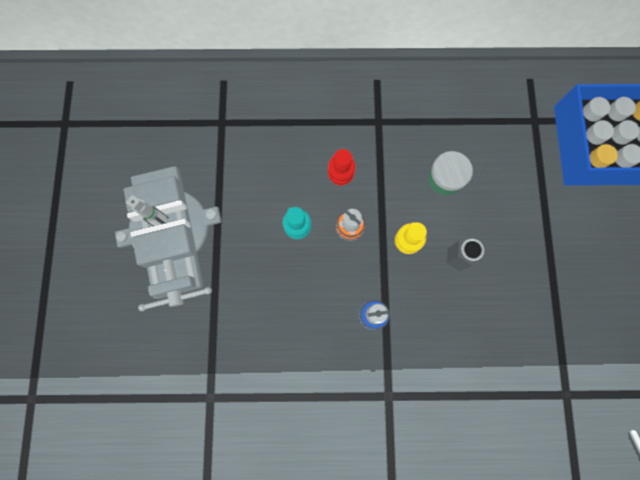

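View pics/scene.png

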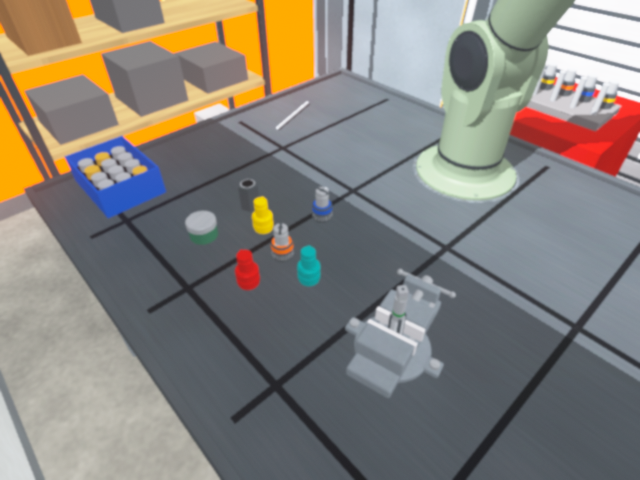

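The top view shows five adapter-shaped things: red (342,167), turquoise (296,222), orange band with bright steel stem (350,225), yellow (411,238), and blue band (375,315). The orange one at (350,225) fits the description. The tap's top is near (135,201), and the scene view shows the adapter at (282,243) and the tap at (401,290). I'll measure both and confirm with a crop.

```bash
python3 - <<'E'
from h import *
import pickle
t=pickle.load(open("top.pkl","rb"));s=pickle.load(open("scene.pkl","rb"))
def tri(a,b):
    d1=ray(t,*a);d2=ray(s,*b);k=np.linalg.lstsq(np.c_[d1,-d2],s["E"]-t["E"],rcond=None)[0]
    p=t["E"]+d1*k[0];q=s["E"]+d2*k[1];return (p+q)/2,np.linalg.norm(p-q)
for f,n,b in((t,"top",(300,180,400,270)),(s,"scene",(240,200,330,290))):
    h=cv2.cvtColor(f["color"],cv2.COLOR_RGB2HSV)
    m=cv2.inRange(h,(5,140,120),(14,255,255));mm=np.zeros_like(m);x0,y0,x1,y1=b;mm[y0:y1,x0:x1]=m[y0:y1,x0:x1]
    ys,xs=np.nonzero(mm);print(n,len(xs),xs.min(),xs.max(),ys.min(),ys.max(),xs.mean(),ys.mean())
    print(onz(f,(xs.min()+xs.max())/2,(ys.min()+ys.max())/2,.03))
print("tap",onz(t,135,201,.167),onz(s,401,288,.167),tri((135,201),(401,288)))
for n,p in dict(red=(343,158),teal=(295,216),yel=(416,231),blue=(378,313)).items(): print(n,onz(t,*p,.084))
print(onz(t,351,217,.084),"nut",onz(t,472,250,.07),"tin",onz(t,452,170,.048))
a=cv2.resize(t["color"][180:270,300:420],None,fx=5,fy=5,interpolation=cv2.INTER_CUBIC)[:,:400]
b=cv2.resize(t["color"][160:250,100:180],None,fx=5,fy=5,interpolation=cv2.INTER_CUBIC)
save(dict(color=np.hstack([a,b])),"crop.png")
E
```

```text
top 133 338 363 215 238 348.81954887218046 229.7669172932331
[ 0.5876141  -0.09127795  0.03      ]
scene 149 271 292 237 254 281.56375838926175 247.45637583892616
[ 0.59076039 -0.09164744  0.03      ]
tap [0.59562177 0.23240975 0.167     ] [0.59481434 0.23295449 0.167     ] (array([0.5952889 , 0.23271248, 0.16717664]), np.float64(0.0009297801218476385))
red [ 0.6936743  -0.07726207  0.084     ]
teal [0.59316321 0.00316072 0.084     ]
yel [ 0.56671524 -0.19400999  0.084     ]
blue [ 0.43542482 -0.1277022   0.084     ]
[ 0.59090063 -0.08862041  0.084     ] nut [ 0.53722719 -0.28762535  0.07      ] tin [ 0.68447324 -0.27091557  0.048     ]
```

View pics/crop.png

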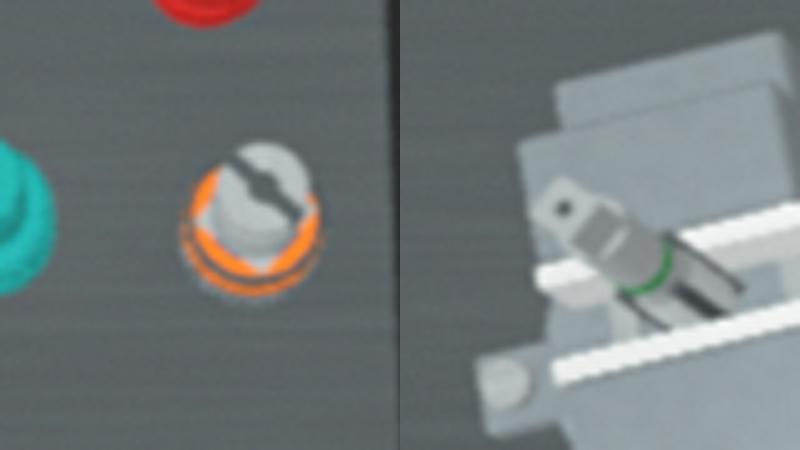

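The crop confirms it: orange band and ring, bright slotted stem, clear of the red and turquoise ones. The tap's centre hole is near top-view pixel (133,201.6). Starting the move.

send_rows(plan="-0.3 -0.25 -0.05 0 0 38 0.085;-0.3 -0.25 -0.05 0 0 38 0.085;-0.3 -0.25 -0.05 0 0 38 0.085;-0.3 -0.25 -0.05 0 0 38 0.085;-0.3 -0.25 -0.05 0 0 38 0.085;-0.3 -0.25 -0.05 0 0 38 0.085;-0.3 -0.25 -0.05 0 0 38 0.085;-0.3 -0.25 -0.05 0 0 38 0.085;-0.3 -0.25 -0.05 0 0 38 0.085;-0.3 -0.25 -0.05 0 0 38 0.085")

```text
clock: 0.93
position: [0.4219, 0.2282, 0.282]
tool_rot: [3.141, 0.001, 2.084]
force: [0.1, -0.5, 0.2]
grip_width: 0.0848
finger_force: 0.0
```

```bash
cat >> h.py <<'E'
def go(x,y,z,yawdeg=None):
    """tool shift and turn from present pose to TCP (x,y,z), pointing down, yaw"""
    s=observe();A=rot(s["tool_rot"])
    yaw=s["tool_rot"][2] if yawdeg is None else np.radians(yawdeg)
    B=rot([np.pi,0,yaw])
    print("pos",s["position"].round(4),"rpy",np.degrees(s["tool_rot"]).round(2),"q",s["qpos"].round(3),"t",s["clock"])
    print("shift",(A.T@(np.array([x,y,z])-s["position"])).round(4),"turn",np.degrees(R.from_matrix(A.T@B).as_rotvec()).round(2))
E
python3 -c "
from h import *
go(.59,-.09,.28,81.7)"
```

```text
pos [0.4219 0.2282 0.282 ] rpy [1.7996e+02 6.0000e-02 1.1941e+02] q [-0.825  0.234  0.247  1.917 -0.066  0.998 -0.035] t 0.9333
shift [-0.3597 -0.0098  0.0024] turn [ 0.05  0.04 37.71]
```

send_rows(plan="-0.36 -0.01 0 0 0 38 0.085;-0.36 -0.01 0 0 0 38 0.085;-0.36 -0.01 0 0 0 38 0.085;-0.36 -0.01 0 0 0 38 0.085;-0.36 -0.01 0 0 0 38 0.085;-0.36 -0.01 0 0 0 38 0.085;-0.36 -0.01 0 0 0 38 0.085;-0.36 -0.01 0 0 0 38 0.085;-0.36 -0.01 0 0 0 38 0.085;-0.36 -0.01 0 0 0 38 0.085")

```text
clock: 1.77
position: [0.5904, -0.0908, 0.2808]
tool_rot: [3.141, 0.003, 1.419]
force: [0.1, -0.3, -0.7]
grip_width: 0.0852
finger_force: 0.0
```

```bash
python3 - <<'E'
from h import *
import pickle
go(.59,-.09,.28,81.7)
f=cam("wrist");save(f,"w1.png");pickle.dump(f,open("w1.pkl","wb"));print(f["E"],f["R"].round(2),f["fx"],proj(f,[.59,-.09,.084]))
E
```

```text
pos [ 0.5904 -0.0908  0.2808] rpy [1.7998e+02 1.6000e-01 8.1330e+01] q [-0.284  0.469  0.488  1.637 -0.237  1.096  0.117] t 1.7667
shift [ 0.0007 -0.0005  0.0008] turn [ 0.02  0.16 -0.37]
[ 0.59956122 -0.02534607  0.42442062] [[ 0.99 -0.15 -0.04]
 [-0.15 -0.95 -0.26]
 [ 0.    0.26 -0.96]] 365.79661864150756 (np.float64(320.2432567732381), np.float64(215.29882371681003))
```

View pics/w1.png

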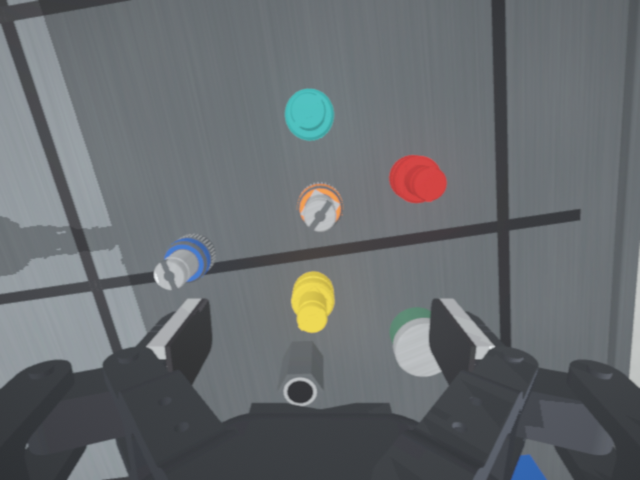

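The wrist view shows the orange adapter's stem top at about (319,212), within a few millimetres of the prediction. Refining with a mask.

```bash
python3 - <<'E'
from h import *
import pickle
f=pickle.load(open("w1.pkl","rb"))
h=cv2.cvtColor(f["color"],cv2.COLOR_RGB2HSV)
m=cv2.inRange(h,(0,0,145),(180,50,255));mm=np.zeros_like(m);mm[185:240,292:350]=m[185:240,292:350]
mm=cv2.morphologyEx(mm,cv2.MORPH_CLOSE,np.ones((9,9)))
c=max(cv2.findContours(mm,0,1)[0],key=cv2.contourArea);(u,v),r=cv2.minEnclosingCircle(c);print(u,v,r,cv2.boundingRect(c),"exp r",365.8*.0155/.35)
print(onz(f,u,v,.084))
m=cv2.inRange(h,(4,120,100),(16,255,255));mm=np.zeros_like(m);mm[175:240,292:350]=m[175:240,292:350]
ys,xs=np.nonzero(mm);print(xs.min(),xs.max(),ys.min(),ys.max(),onz(f,(xs.min()+xs.max())/2,ys.min(),.044))
go(.5905,-.09,.049,81.33)
E
```

```text
319.16790771484375 207.01806640625 24.286270141601562 (298, 185, 43, 47) exp r 16.199714285714286
[ 0.59018854 -0.08204247  0.084     ]
300 340 184 218 [ 0.59355915 -0.06513265  0.044     ]
pos [ 0.5897 -0.088   0.2807] rpy [-1.7996e+02  8.0000e-02  8.1420e+01] q [-0.287  0.467  0.486  1.639 -0.237  1.096  0.115] t 1.8167
shift [-0.0016  0.0013  0.2317] turn [-0.04  0.08  0.09]
```

send_rows(plan="-0.001 0.001 0.16 0 0 0 0.085;-0.001 0.001 0.16 0 0 0 0.085;-0.001 0.001 0.16 0 0 0 0.085;-0.001 0.001 0.16 0 0 0 0.085;-0.001 0.001 0.18 0 0 0 0.085;-0.001 0.001 0.2 0 0 0 0.085;-0.001 0.001 0.215 0 0 0 0.085;-0.001 0.001 0.228 0 0 0 0.085;-0.001 0.001 0.23 0 0 0 0.085;-0.001 0.001 0.23 0 0 0 0.085")

```text
clock: 2.65
position: [0.5899, -0.0855, 0.051]
tool_rot: [-3.14, -0.0, 1.426]
force: [-1.0, -0.3, 0.6]
grip_width: 0.0854
finger_force: 0.0
```

send_rows(plan="0 0 0 0 0 0 0.02;0 0 0 0 0 0 0.02;0 0 0 0 0 0 0.02;0 0 0 0 0 0 0.02;0 0 0 0 0 0 0.02;0 0 0 0 0 0 0.02;0 0 0 0 0 0 0.02;0 0 0 0 0 0 0.02", grip_force=60)

```text
clock: 3.32
position: [0.5908, -0.086, 0.052]
tool_rot: [3.141, -0.0, 1.425]
force: [-0.1, -0.2, 7.2]
grip_width: 0.0295
finger_force: 58.6
```

```bash
python3 - <<'E'
from h import *
s=observe();print(s["force"],s["moment"])
go(.59,-.09,.25,81.4)
f=cam("wrist");save(f,"w2.png")
E
```

```text
[-0.09674132 -0.21925073  7.24511117] [ 0.15751044  0.29803845 -0.00487235]
pos [ 0.5908 -0.086   0.052 ] rpy [ 1.7994e+02 -2.0000e-02  8.1660e+01] q [-0.185  0.75   0.34   1.814 -0.39   0.643  0.24 ] t 3.3167
shift [-0.004  0.    -0.198] turn [ 0.06 -0.02  0.26]
```

View pics/w2.png

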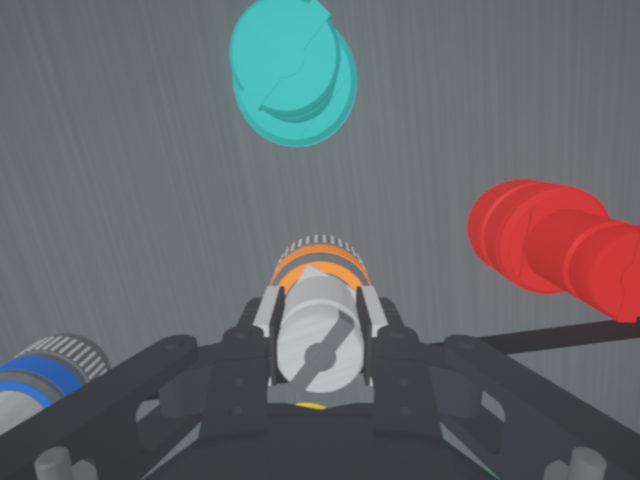

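The grip holds the stem: slot hub at about (321,353), body ledge with the orange ring just below the pads. Lifting, and computing the adapter axis relative to the TCP.

send_rows(plan="0 0 -0.02 0 0 0 0.02;0 0 -0.05 0 0 0 0.02;0 0 -0.08 0 0 0 0.02;0 0 -0.11 0 0 0 0.02;0 0 -0.14 0 0 0 0.02;0 0 -0.17 0 0 0 0.02;0 0 -0.2 0 0 0 0.02;0 0 -0.22 0 0 0 0.02;0 0 -0.22 0 0 0 0.02")

```text
clock: 4.12
position: [0.5916, -0.0865, 0.2753]
tool_rot: [3.136, -0.001, 1.425]
force: [0.1, 0.2, -5.5]
grip_width: 0.0295
finger_force: 61.1
```

```bash
python3 - <<'E'
from h import *
s=observe();print(s["force"],s["moment"],s["grip_width"])
f=cam("wrist");save(f,"w3.png")
u,v=321,353
A=rot(s["tool_rot"]);p=onz(f,u,v,s["position"][2]+.032);print("axis-tcp world",p-s["position"],"tool",A.T@(p-s["position"]))
import pickle;t=pickle.load(open("top.pkl","rb"));print(onz(t,133,201.6,.167))
go(.595,.234,.27,100)
E
```

```text
[ 0.12937754  0.23471575 -5.53472568] [ 0.01931443 -0.09852755  0.05666038] 0.02946909678947786
axis-tcp world [-0.00113792 -0.00345648  0.032     ] tool [-0.00355828 -0.00045305 -0.03200587]
[0.59472807 0.23525448 0.167     ]
pos [ 0.5908 -0.0861  0.2728] rpy [ 1.7984e+02 -4.0000e-02  8.1670e+01] q [-0.29   0.475  0.487  1.65  -0.246  1.076  0.124] t 4.1667
shift [ 0.3173 -0.0422  0.0029] turn [ 1.600e-01 -1.000e-02 -1.833e+01]
```

send_rows(plan="0.235 -0.03 0 0 0 -18 0.02;0.235 -0.03 0 0 0 -18 0.02;0.235 -0.03 0 0 0 -18 0.02;0.235 -0.03 0 0 0 -18 0.02;0.235 -0.03 0 0 0 -18 0.02;0.235 -0.03 0 0 0 -18 0.02;0.235 -0.03 0 0 0 -18 0.02;0.235 -0.03 0 0 0 -18 0.02")

```text
clock: 4.83
position: [0.5936, 0.1528, 0.2692]
tool_rot: [-3.139, 0.0, 1.743]
force: [0.5, -1.5, -4.1]
grip_width: 0.0297
finger_force: 60.9
```

```bash
python3 - <<'E'
from h import *
import pickle
go(.5945,.238,.27,100)
f=cam("wrist");save(f,"w4.png");pickle.dump(f,open("w4.pkl","wb"));print(proj(f,[.595,.234,.167]))
E
```

```text
pos [0.5936 0.1528 0.2692] rpy [-1.7983e+02  1.0000e-02  9.9860e+01] q [-0.599  0.492  0.371  1.602 -0.195  1.087 -0.005] t 4.8333
shift [ 0.0838  0.0154 -0.0009] turn [-0.17  0.01 -0.14]
(np.float64(345.6799330298055), np.float64(122.30726606434035))
```

View pics/w4.png

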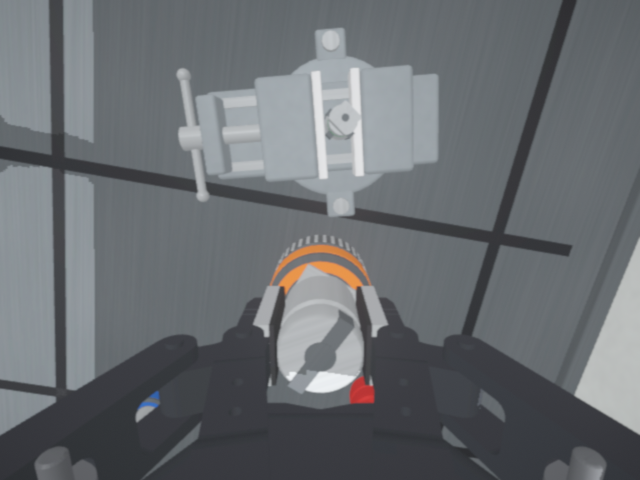

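The wrist view shows the tap's centre hole at about (345.5,118) and the stem's slot hub at (320,355). Both come from the same camera, so they give the relative offset.

```bash
python3 - <<'E'
from h import *
import pickle
f=pickle.load(open("w4.pkl","rb"));g=cv2.cvtColor(f["color"],cv2.COLOR_RGB2GRAY)
w=g[108:128,335:356];k=(w<110)
n,l,st,ce=cv2.connectedComponentsWithStats(k.astype(np.uint8));print([(st[i,4],ce[i]+[335,108]) for i in range(1,n)])
tap=onz(f,345.5,118,.167);print("tap",tap)
s=observe();
# adapter stem: disc top from edge extents at rows of the disc
m=cv2.inRange(cv2.cvtColor(f["color"],cv2.COLOR_RGB2HSV),(0,0,125),(180,45,255))
for r in (335,345,355,365,375):print(r,np.nonzero(m[r,270:375])[0][[0,-1]]+270)
for v in (353,355):print("hub",onz(f,320,v,s["position"][2]+.032)-s["position"])
E
```

```text
[]
tap [0.59439272 0.23654258 0.167     ]
335 [278 374]
345 [277 363]
355 [277 363]
365 [278 362]
375 [283 358]
hub [-0.00048805 -0.00126891  0.032     ]
hub [-0.00035524 -0.0020321   0.032     ]
```

```bash
python3 -c "
from h import *
go(.5945,.2383,.24,100)"
```

```text
pos [0.5939 0.151  0.2695] rpy [-1.7985e+02  4.0000e-02  9.9720e+01] q [-0.597  0.491  0.372  1.602 -0.194  1.088 -0.005] t 4.8833
shift [0.086  0.0154 0.0294] turn [-0.15  0.04 -0.28]
```

send_rows(plan="0.03 0.005 0 0 0 0 0.02;0.06 0.01 0 0 0 0 0.02;0.08 0.015 0 0 0 0 0.02;0.086 0.0155 0 0 0 0 0.02;0.086 0.0155 0.01 0 0 0 0.02;0.086 0.0155 0.02 0 0 0 0.02;0.086 0.0155 0.03 0 0 0 0.02;0.086 0.0155 0.03 0 0 0 0.02;0.086 0.0155 0.03 0 0 0 0.02;0.086 0.0155 0.03 0 0 0 0.02")

```text
clock: 5.72
position: [0.5958, 0.2374, 0.2414]
tool_rot: [3.141, 0.0, 1.738]
force: [-0.5, -0.7, -3.8]
grip_width: 0.0294
finger_force: 60.9
```

```bash
python3 - <<'E'
from h import *
go(.5945,.2383,.24,100)
a=cam("scene");b=cam("top")
o=[]
for f,x,y in((a,*proj(a,[.595,.236,.2])),(b,*proj(b,[.595,.236,.2]))):
    x=int(x);y=int(y);print(x,y);o.append(cv2.resize(f["color"][max(y-40,0):y+40,max(x-40,0):x+40],(400,400),interpolation=cv2.INTER_CUBIC))
save(dict(color=np.hstack(o)),"al.png")
E
```

```text
pos [0.5958 0.2374 0.2414] rpy [1.7999e+02 1.0000e-02 9.9600e+01] q [-0.698  0.563  0.35   1.557 -0.211  1.059 -0.127] t 5.7167
shift [ 0.0011 -0.0012  0.0014] turn [ 0.01  0.01 -0.4 ]
404 275
122 194
```

View pics/al.png

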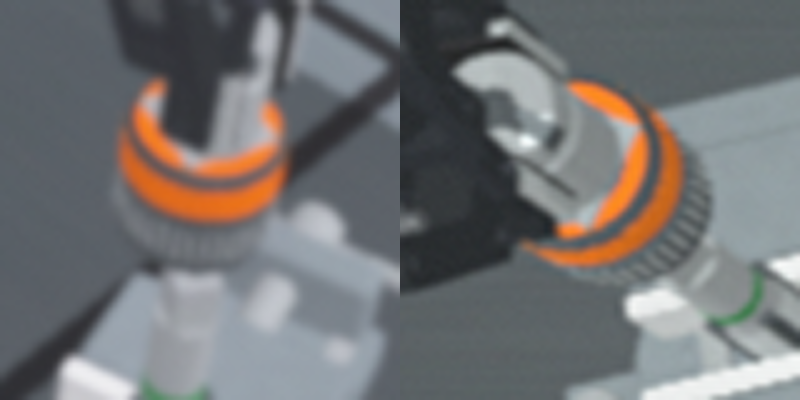

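Both crops show the adapter's axis lined up over the tap, which emerges centred under the mouth. Making a guarded descent.

send_rows(plan="0.001 -0.001 0.008 0 0 0 0.02;0.001 -0.001 0.015 0 0 0 0.02;0.001 -0.001 0.019 0 0 0 0.02;0.001 -0.001 0.021 0 0 0 0.02;0.001 -0.001 0.023 0 0 0 0.02;0.001 -0.001 0.024 0 0 0 0.02;0.001 -0.001 0.025 0 0 0 0.02")

```text
clock: 6.4
position: [0.5945, 0.2391, 0.2163]
tool_rot: [3.141, -0.0, 1.739]
force: [0.1, 0.1, -3.7]
grip_width: 0.0295
finger_force: 60.9
```

```bash
python3 -c "
from h import *
s=observe();print(s['force'],s['moment'])
go(.5945,.2383,.2,100)"
```

```text
[ 0.10733262  0.10758052 -3.73020474] [ 0.16789111  0.09033774 -0.03724787]
pos [0.5945 0.2391 0.2163] rpy [179.99  -0.    99.67] q [-0.696  0.586  0.34   1.585 -0.22   1.008 -0.121] t 6.4
shift [-0.0008 -0.0001  0.0163] turn [ 0.01 -0.   -0.33]
```

Underside is at about 0.164, just inside the countersink, with no contact force. Continuing slowly.

send_rows(plan="0 0 0.001 0 0 0 0.02;0 0 0.002 0 0 0 0.02;0 0 0.003 0 0 0 0.02;0 0 0.004 0 0 0 0.02;0 0 0.004 0 0 0 0.02")

```text
clock: 6.82
position: [0.5943, 0.2394, 0.2121]
tool_rot: [-3.142, -0.0, 1.74]
force: [0.6, 2.5, -3.9]
grip_width: 0.0296
finger_force: 61.1
```

send_rows(plan="0 0 0.001 0 0 0 0.02;0 0 0.002 0 0 0 0.02;0 0 0.003 0 0 0 0.02;0 0 0.004 0 0 0 0.02;0 0 0.005 0 0 0 0.02;0 0 0.006 0 0 0 0.02;0 0 0.006 0 0 0 0.02")

```text
clock: 7.4
position: [0.5943, 0.2392, 0.2061]
tool_rot: [-3.141, -0.0, 1.74]
force: [-0.3, 5.7, -4.4]
grip_width: 0.0296
finger_force: 61.1
```

In the bore. A small +y side force calls for a slight shift (+x tool) while lowering to the square.

send_rows(plan="0.0005 0 0.001 0 0 0 0.02;0.0005 0 0.002 0 0 0 0.02;0.0007 0 0.003 0 0 0 0.02;0.0007 0 0.004 0 0 0 0.02;0.0007 0 0.005 0 0 0 0.02;0.0007 0 0.006 0 0 0 0.02;0.0007 0 0.007 0 0 0 0.02;0.0007 0 0.007 0 0 0 0.02")

```text
clock: 8.07
position: [0.5942, 0.2396, 0.199]
tool_rot: [-3.141, 0.0, 1.739]
force: [-0.7, 4.4, -3.9]
grip_width: 0.0294
finger_force: 61.1
```

send_rows(plan="0.0005 0 0.0005 0 0 0 0.02;0.0005 0 0.001 0 0 0 0.02;0.0005 0 0.0015 0 0 0 0.02;0.0005 0 0.002 0 0 0 0.02;0.0005 0 0.0025 0 0 0 0.02;0.0005 0 0.003 0 0 0 0.02;0.0005 0 0.003 0 0 0 0.02")

```text
clock: 8.65
position: [0.5943, 0.24, 0.1965]
tool_rot: [3.141, 0.0, 1.739]
force: [-1.0, 0.9, 1.5]
grip_width: 0.0295
finger_force: 61.5
```

Contact with the square at about 5 N. Pressing slightly more and sweeping about the adapter's axis, which lies about 3 mm behind the TCP in tool x.

send_rows(plan="0 0 0.0005 0 0 0 0.02;0 0 0.001 0 0 0 0.02;0 0.0001 0.001 0 0 2 0.02;0 0.0002 0.001 0 0 4 0.02;0 0.0003 0.001 0 0 6 0.02;0 0.0004 0.001 0 0 8 0.02;0 0.0005 0.001 0 0 10 0.02;0 0.0006 0.001 0 0 12 0.02;0 0.0006 0.001 0 0 12 0.02")

```text
clock: 9.4
position: [0.5947, 0.2402, 0.1949]
tool_rot: [-3.141, 0.0, 1.528]
force: [0.3, 1.7, -3.5]
grip_width: 0.0296
finger_force: 60.9
```

```bash
cat > st.py <<'E'
from h import *
s=observe();print(s["clock"],s["position"].round(4),np.degrees(s["tool_rot"]).round(2),s["force"].round(1),s["moment"].round(2))
E
python3 st.py
```

```text
9.4 [0.5947 0.2402 0.1949] [-1.7998e+02  3.0000e-02  8.7560e+01] [ 0.3  1.7 -3.5] [ 0.32 -0.09 -0.02]
```

The vertical load fell away as it turned, so it may have dropped in. Lowering gently to check.

send_rows(plan="0 0 0.0005 0 0 0 0.02;0 0 0.001 0 0 0 0.02;0 0 0.0015 0 0 0 0.02;0 0 0.002 0 0 0 0.02;0 0 0.002 0 0 0 0.02")

```text
clock: 9.82
position: [0.5948, 0.2402, 0.1932]
tool_rot: [-3.141, 0.0, 1.53]
force: [0.2, 0.5, -4.6]
grip_width: 0.0295
finger_force: 60.9
```

```bash
python3 st.py
```

```text
9.8167 [0.5948 0.2402 0.1932] [-179.99    0.     87.68] [ 0.2  0.5 -4.6] [ 0.28 -0.08  0.  ]
```

Engaged and moving freely. Continuing down.

send_rows(plan="0 0 0.0015 0 0 0 0.02;0 0 0.003 0 0 0 0.02;0 0 0.0045 0 0 0 0.02;0 0 0.006 0 0 0 0.02;0 0 0.0075 0 0 0 0.02;0 0 0.009 0 0 0 0.02;0 0 0.0105 0 0 0 0.02;0 0 0.012 0 0 0 0.02;0 0 0.012 0 0 0 0.02")

```text
clock: 10.57
position: [0.5947, 0.2403, 0.1809]
tool_rot: [-3.141, 0.0, 1.53]
force: [-0.0, -0.0, -4.2]
grip_width: 0.0296
finger_force: 60.8
```

```bash
python3 st.py
```

```text
10.5667 [0.5947 0.2403 0.1809] [-1.7998e+02  1.0000e-02  8.7670e+01] [-0.  -0.  -4.2] [ 0.36 -0.04 -0.02]
```

send_rows(plan="0 0 0.001 0 0 0 0.02;0 0 0.002 0 0 0 0.02;0 0 0.0025 0 0 0 0.02;0 0 0.003 0 0 0 0.02;0 0 0.0035 0 0 0 0.02;0 0 0.004 0 0 0 0.02;0 0 0.0045 0 0 0 0.02;0 0 0.005 0 0 0 0.02;0 0 0.005 0 0 0 0.02")

```text
clock: 11.32
position: [0.5949, 0.2403, 0.177]
tool_rot: [3.141, -0.0, 1.53]
force: [-3.3, 0.2, 5.9]
grip_width: 0.0296
finger_force: 62.3
```

```bash
python3 st.py
```

```text
11.3167 [0.5949 0.2403 0.177 ] [ 1.7998e+02 -3.0000e-02  8.7660e+01] [-3.3  0.2  5.9] [0.03 0.73 0.06]
```

It's home: 20 mm below first contact, with about 10 N of pressure. Letting go and retreating upward.

send_rows(plan="0 0 0 0 0 0 0.06;0 0 0 0 0 0 0.08;0 0 0 0 0 0 0.08;0 0 0 0 0 0 0.08;0 0 0 0 0 0 0.08;0 0 0 0 0 0 0.08", grip_force=20)

```text
clock: 11.82
position: [0.5948, 0.2402, 0.1763]
tool_rot: [-3.142, 0.0, 1.53]
force: [0.3, 0.1, 0.6]
grip_width: 0.0797
finger_force: 0.0
```

send_rows(plan="0 0 -0.02 0 0 0 0.08;0 0 -0.05 0 0 0 0.08;0 0 -0.08 0 0 0 0.08;-0.03 0 -0.12 0 0 0 0.08;-0.06 0 -0.14 0 0 0 0.08;-0.1 0 -0.14 0 0 0 0.08;-0.13 0 -0.14 0 0 0 0.08;-0.15 0 -0.14 0 0 0 0.08;-0.15 0 -0.14 0 0 0 0.08")

```text
clock: 12.57
position: [0.5886, 0.0853, 0.3171]
tool_rot: [3.141, 0.001, 1.524]
force: [-0.6, 0.0, 0.2]
grip_width: 0.0799
finger_force: 0.0
```

```bash
python3 - <<'E'
from h import *
a=cam("scene");b=cam("top");w=cam("wrist")
o=[]
for f in(a,b,w):
    x,y=map(int,proj(f,[.595,.236,.17]));print(x,y)
    x=min(max(x,50),590);y=min(max(y,50),430);o.append(cv2.resize(f["color"][y-50:y+50,x-50:x+50],(260,260),interpolation=cv2.INTER_CUBIC))
    h=cv2.cvtColor(f["color"],cv2.COLOR_RGB2HSV)
save(dict(color=np.hstack(o)),"fin.png")
# predicted top-disc centre at home
print([proj(f,[.5945,.236,.209]) for f in(a,b,w)])
E
python3 st.py
```

```text
402 287
131 200
321 27
[(np.float64(405.925788723208), np.float64(271.0922077888914)), (np.float64(120.16372727193217), np.float64(193.09500962664546)), (np.float64(320.79766343262423), np.float64(7.247191888525407))]
12.7167 [0.5887 0.091  0.3163] [ 1.800e+02 -3.000e-02  8.768e+01] [0.8 0.3 1.4] [ 0.01  0.06 -0.  ]
```

View pics/fin.png

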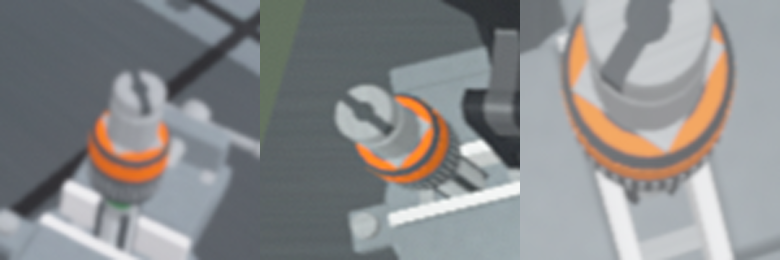

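The final crops show the adapter upright on the tap, clear of the gripper. Its stem top is at scene pixel (405.8,272.4), against (405.9,271.1) predicted for fully home. Handing in.

```bash
python3 -c "
from workcell import bot
print(bot.job_done())"
```

```text
the job is handed in; nothing more can be done
None
```

The orange-banded adapter is on the tap and was handed in at about 13 s. It dropped onto the square about 12° into the turn, came fully home with about 10 N of pressure, and was released; nothing else was touched, and I saw no verdict.

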